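# Dock the trimmer module and roll its edge thumbwheel to the set band

### The job

Take the grey trimmer module out of its carrier, stand it upright on the open bench to change your grip, then lower it (do not drop it) fully into the empty dock, dial window to the dock's open front, and let go. Only then roll the thumbwheel on its top with a fingertip, pressing gently, until the pointer in the window stands between the two long marks at the bottom of the dial. Leave the other things on the bench where they are.

Things in the scene. Friction and masses are not known exactly. Their poses are not given: they have to be found in the camera images.
- module: grey trimmer module, upright box 46 (x) x 64 (y) x 100 mm (z), about 0.34 kg. Origin: centre of its underside, z up; -x is its front with the dial window, +-y its plain ends. Grip any side face 10 to 45 mm below the top. In the carrier front and back are covered to 2 mm under its top: grip the ends. In the dock the ends are covered to 1 mm under its top: grip front and back.
- wheel_carriage: sprung carriage with the black thumbwheel in a 14 mm wide slot along y in the module's top. Wheel radius 28 mm, 10 mm wide, axle along the module's x; origin on the axle, 80 mm above the underside. It stands 8 mm proud of the top. Pressed down it gives up to 4 mm: 3 N to begin to move, 9 N at the stop. Keep under 20 N.
- crown (a point): the highest point of the unpressed wheel's rim, 108 mm above the module's underside, on the module's centre line
- thumbwheel (a joint): angle (rad) of wheel and white pointer (26 mm, in the window): 0 = pointer straight down, range -1.9 to 1.9, starts at -1.75 to -0.9 (pointer to the viewer's right). Dragging the wheel's top towards module -y (viewer's right) increases it, 28 mm of rim per rad. Stiff (0.03 N m), stays where left; a light finger slips. The two long marks lie at -0.25 and +0.25.
- window (a point): middle of the dial on the module's front face, 80 mm above its underside; the window is 58 x 58 mm behind a flush front
- carrier: carrier fixed to the bench, where the module stands at first, 6 mm up, with the same axes: base 90 (x) x 78 (y) x 6 mm, metal cheeks 104 mm high in front of and behind the module (outer faces 65 mm apart), ends open but for lips 16 mm high. Origin at the centre of its underside.
- dock: metal dock fixed to the bench: base 80 (x) x 104 (y) x 8 mm; two end cheeks 107 mm high, inner faces at y -34.5 and +34.5 mm (2.5 mm play each side, flared at the top), front and back lips 18 mm high (3 mm play). Origin at the centre of its underside; its open front, to which the window must look, is -x.
- seat (a point): centre of the dock's floor, 8 mm above the bench: where the module's origin comes when it is home
- screwdriver: bystander: small red and black screwdriver lying between the places of carrier and dock, 145 x 16 x 17 mm; origin under its middle
- parts_bin: bystander: small black parts bin behind the work, 100 x 73 x 46 mm; origin under its middle. The bench about x 0.35 to 0.42, y 0.18 to 0.32 is always free.
Things that resemble listed ones, but are neither listed nor needed, are in the scene too. Of the things like the module, leave any that is pink; of the rest the larger one is meant. What is shaped like the carrier but blue is not meant.

How it is judged:
On the way, in this order (a step that is already met when the one before it is completed fails the run):
1. the module stands upright on the bench, clear of carrier and dock, let go (height (world z) of module below 0.003 m and angle between module's own z axis and vertical below 0.06 rad and horizontal distance between module and carrier above 0.075 m and horizontal distance between module and dock above 0.075 m and contact force between the fingers and module below 0.1 N), for 0.2 s.
2. the module is home in the dock, window to the front, let go, its wheel not yet rolled (z of module in the frame of seat below 0.003 m and horizontal distance between module and seat below 0.007 m and angle between module's own z axis and vertical below 0.07 rad and x of window in the frame of dock below -0.01 m and value of joint thumbwheel below -0.5 rad and contact force between the fingers and module below 0.1 N), for 0.2 s.
At the end, for the whole second after the job is handed in: The module stands at rest home in the dock (underside within 3 mm of the dock's floor, within 7 mm of its centre, upright within 0.07 rad, window to the open front) and the pointer is between the two long marks (thumbwheel within 0.25 rad of straight down) (z of module in the frame of seat below 0.003 m and horizontal distance between module and seat below 0.007 m and angle between module's own z axis and vertical below 0.07 rad and x of window in the frame of dock below -0.01 m and value of joint thumbwheel between -0.25 and 0.25 rad and linear speed of module below 0.02 m/s); the robot touches nothing.
It fails at once if the thumbwheel was pressed with more than 25 N (contact force between anything else and wheel_carriage above 25 N).
It fails at once if the module was dropped (falls free at more than 0.35 m/s) (contact force between anything else and module below 0.01 N and linear speed of module above 0.35 m/s).
It fails at once if the module was tipped over (angle between module's own z axis and vertical above 0.9 rad).
It fails at once if a bystander was moved by more than 30 mm (distance of any of screwdriver, parts_bin from where it was at the start of the episode above 0.03 m).
It also fails if it takes over 72 s, if anything falls off the work surface, if the arm or the gripper's body presses on something with over 40 N, if the wrist force passes 120 N, or if a joint passes its speed limit or range.

### The arm

A 6-joint arm with a two-finger parallel gripper is mounted at the origin on a cart in front of the work surface, level with it; the furniture and walls round the work are solid. World frame = base frame: x ahead of the robot, y to its left, z up, the work surface at z = 0. Lengths are in m, angles in rad, forces in N, time in s.
With the tool pointing down it reaches from about 0.3 to 0.875 m from the base axis. Payload 6.4 kg.
Tool frame: the origin (TCP) lies at the centre of the arm's flange, where the gripper is bolted on; the fingertips stand 173 mm ahead of it and the grasp point (between the pads) lies 155 mm ahead of it; z points along the fingers, x is the direction in which the jaws open and shut, and the axes are right-handed (so a half turn about z gives the same grasp; the last joint's range is limited). The gripper opens to 85 mm and grips with 20 to 120 N. Pads are 22 mm wide; open, the fingers measure 114 mm over their backs; the gripper's body (76 mm by 85 mm) begins 54 mm behind the grasp point. The pads swing forward as they close: fully open they stand 13 mm farther back than shut.
Start: joints at [0.995, 0.181, 1.607, -0, 1.354, -0.206], TCP at [0.208, 0.536, 0.405] pointing down, gripper open.
Joint ranges: [-2.99, 2.99], [-0.89, 2.07], [0.3, 2.58], [-1.14, 4.28], [0, 2.63], [-3.12, 3.12]. Speed limits (rad/s): [2.57, 2.57, 3.01, 3.14, 3.14, 3.14].

### API

Orientations are given as a unit quaternion [w, x, y, z].
In Python, from bench import ctrl gives the robot as it stands. The module is installed in compiled form; this text tells all that it offers.
- The arm moves only by the tool move_arm, never from a script. Its argument "moves" is a list of rows, each an object of numbers: "gripper": the opening in per cent of the stroke, from 0 (shut) to 100 (fully open); "x", "y", "z": the shift along the tool's x, y, z in cm; "roll": the turn about the tool's z in degrees. In form: [{"gripper": .., "x": .., "y": .., "z": .., "roll": ..}, ...]. A call has 1 to 5 rows; each row shifts and turns the commanded pose from where the row before left it, along the tool's axes as they then stand; what a row does not reach is not made up. A row lasts 1/8 s, in which the tool goes at most 62.5 mm and 10.7 degrees, less where a joint would pass 70% of its speed; a pose out of reach is approached as far as the arm can. A call is refused whole if a number of a shift passes 6.25 or a number of a turn 10.7, either way. A call with a gripper value outside its range is refused whole. The fingers move at their own pace and stop on an object; the grip force is fixed at half the most. Time passes only in rows, so rows that do not move let the fingers close. It gives the time, the measured TCP pose, the force and the opening at its end, in the units of the state.
- ctrl.get_obs(): the state, without advancing time (a new reading comes with each control period).
- ctrl.camera(name): name is "side" or "top" or "wrist"; returns a dict with "img" (384x512x3 uint8, red, green, blue), "fx", "fy", "cx", "cy" (pixels), "world_from_camera" (4x4, takes a point from camera to world coordinates); the wrist camera has in their place "tool_from_camera" (4x4, takes a point from camera to tool coordinates, whose origin is the TCP and whose axes are the tool frame's). Camera axes: x right, y up, looking along -z (the intrinsics and any distortion apply to the point x, -y, -z); pixel columns grow to the right and rows downward; lengths in m; the calibration is good to about 2 mm. A picture is of the moment at which its call begins: read the wrist's pose just before it. There is no depth.
- ctrl.hand_in(): hands the job in, once; it reports no verdict.
The state is a dict: "time_s": time; "q": joint angles; "dq": joint speeds; "joint_efforts": joint torques, N m; "eef_pos": TCP position; "eef_rot": TCP orientation; "wrist_force": force on the tool from outside, world axes, zero at the start; "torque": the same for the moment, N m; "opening": opening from 0.0 (shut) to 1.0 (fully open).
Only numpy, scipy, OpenCV 4.12 (cv2) and the standard library are available. Lean on these libraries where they do the work, as an engineer would, in place of code of your own. Each camera call takes 0.05 s, during which the arm holds its last target. There are 200 camera calls.

## Working session

There is one attempt and no reset: what is moved stays moved. The work goes in short steps, Python scripts to look and compute and a tool call to move; the robot and the scene stay as the last step left them, time stands still between calls to the robot, and variables do not carry over. Pictures are saved under pics/ and viewed, about 8 in all and at most 12, crops included, and the job is handed in when it is done.

Besides the shell and the picture viewer there is one more tool, called after "Call:" as a command line: name --argument value ..., lists and objects as JSON in quotes. move_arm: Moves the arm, as the interface text tells. Its arguments: {"type":"object","properties":{"moves":{"type":"array","items":{"type":"object","properties":{"gripper":{"type":"number"},"x":{"type":"number"},"y":{"type":"number"},"z":{"type":"number"},"roll":{"type":"number"}}}}},"required":["moves"]}

```bash
mkdir -p pics; cat > h.py <<'E'
import numpy as np, cv2
from scipy.spatial.transform import Rotation as R
from bench import ctrl
def Rq(q): return R.from_quat([q[1],q[2],q[3],q[0]]).as_matrix()
def cam(n,save=None):
    o=ctrl.get_obs(); c=ctrl.camera(n)
    if n=='wrist':
        T=np.eye(4);T[:3,:3]=Rq(o['eef_rot']);T[:3,3]=o['eef_pos'];c['W']=T@np.array(c['tool_from_camera'])
    else: c['W']=np.array(c['world_from_camera'])
    if save: cv2.imwrite('pics/'+save,c['img'][:,:,::-1])
    return c
def ray(c,u,v):
    d=c['W'][:3,:3]@np.array([(u-c['cx'])/c['fx'],-(v-c['cy'])/c['fy'],-1]); return c['W'][:3,3],d
def onz(c,u,v,z):
    o,d=ray(c,u,v); return o+d*(z-o[2])/d[2]
def proj(c,p):
    q=np.linalg.inv(c['W'])@np.append(p,1); return c['cx']+c['fx']*q[0]/-q[2], c['cy']-c['fy']*q[1]/-q[2]
E
python3 - <<'E'
from h import *
a=cam('top','top.png');b=cam('side','side.png')
for c in(a,b):print(c.keys(),c['fx'],c['W'].round(3).tolist())
o=ctrl.get_obs();print(o['eef_pos'],Rq(o['eef_rot']).round(3).tolist(),o['time_s'])
cv2.imwrite('pics/both.png',cv2.resize(np.vstack([a['img'],b['img']])[:,:,::-1],(400,600))) 
E
```

```text
dict_keys(['img', 'fx', 'fy', 'cx', 'cy', 'world_from_camera', 'W']) 464.6754556596823 [[-0.024, 0.995, -0.095, 0.419], [-1.0, -0.023, 0.009, 0.372], [0.007, 0.096, 0.995, 1.06], [0.0, 0.0, 0.0, 1.0]]
dict_keys(['img', 'fx', 'fy', 'cx', 'cy', 'world_from_camera', 'W']) 410.5583264754517 [[-0.988, 0.094, -0.125, 0.391], [-0.156, -0.622, 0.767, 1.035], [-0.006, 0.777, 0.629, 0.623], [0.0, 0.0, 0.0, 1.0]]
[0.2076554  0.53596161 0.40386279] [[0.361, 0.932, -0.001], [0.932, -0.361, -0.001], [-0.002, -0.0, -1.0]] 0.1
```

View pics/top.png

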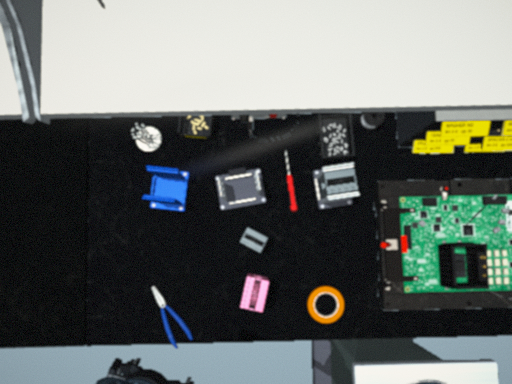

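View pics/side.png

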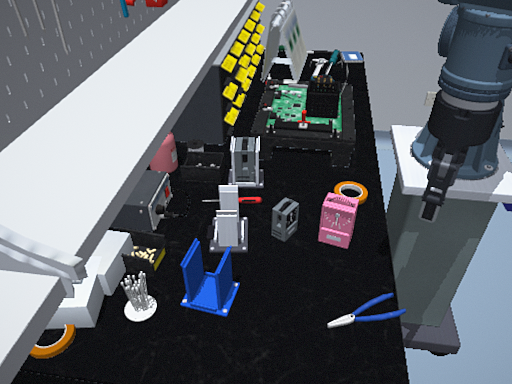

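Candidates for the module: grey one in the metal carrier at top (336,185) / side (245,160); a small grey one loose at top (254,240); a pink one at top (255,293). Pink is excluded and the larger grey one is meant, so I choose the one in the carrier. The dock is at top (241,189), the blue carrier-like thing at (168,190). I'll check this in one close crop.

```bash
python3 - <<'E'
import cv2,numpy as np
a=cv2.imread('pics/top.png');b=cv2.imread('pics/side.png')
A=cv2.resize(a[150:220,200:380],None,fx=4.4,fy=4.4,interpolation=cv2.INTER_CUBIC)
B=cv2.resize(b[125:195,190:290],None,fx=4,fy=4,interpolation=cv2.INTER_CUBIC)
C=cv2.resize(b[180:250,190:290],None,fx=4,fy=4,interpolation=cv2.INTER_CUBIC)
B=cv2.resize(np.hstack([B,C]),(A.shape[1],280))
cv2.imwrite('pics/c1.png',np.vstack([A,B]))
E
```

```text
(no output)
```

View pics/c1.png

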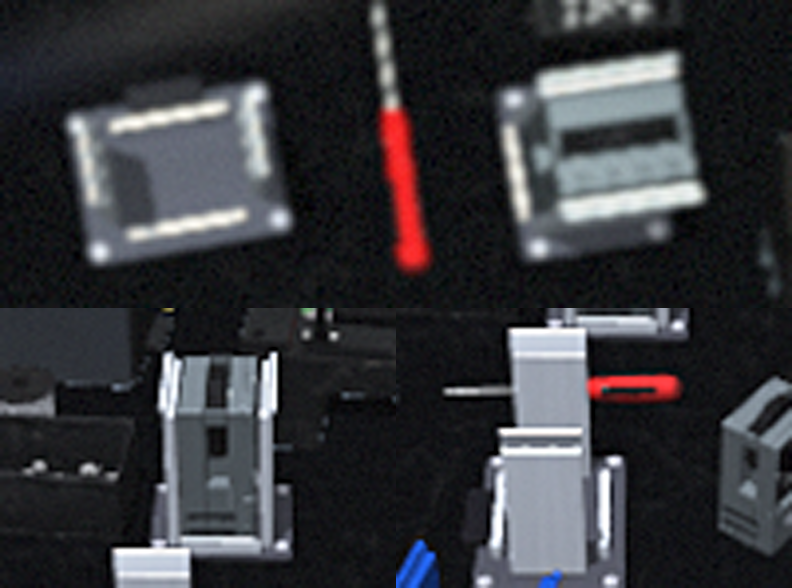

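```bash
python3 - <<'E'
from h import *
c=cam('top')
P=lambda u,v,z:onz(c,200+u/4.4-.4,150+v/4.4-.4,z)
d=[P(77,122,.008),P(257,92,.008),P(281,220,.008),P(99,250,.008)]
k=[P(515,98,.006),P(538,247,.006),P(658,230,.006)]
print('dock',np.mean(d,0),np.array(d).round(3).tolist()); 
for a,b in((d[1],d[0]),(d[2],d[3])):v=b-a;print(np.degrees(np.arctan2(-v[0],v[1])))
print('carr',(k[0]+k[2])/2,np.array(k).round(3).tolist());v=k[0]-k[1];print(np.degrees(np.arctan2(v[1],v[0])));v=k[1]-k[2];print(np.degrees(np.arctan2(-v[0],v[1])))
print('slot',P(620,135,.106), 'scr',P(410,262,.01),P(378,5,.01))
t=[P(540,82,.11),P(680,62,.11),P(705,190,.11),P(560,212,.11)];print(np.array(t).round(3).tolist(),np.mean(t,0))
for p in((254,240),(255,293)):print(onz(c,*p,.07))
print('bin',onz(c,336,135,.046))
E
```

```text
dock [0.54820446 0.40476653 0.008     ] [[0.575, 0.457, 0.008], [0.589, 0.363, 0.008], [0.521, 0.352, 0.008], [0.508, 0.447, 0.008]]
8.235405360871127
8.049962504056165
carr [0.54714548 0.19289246 0.006     ] [[0.583, 0.229, 0.006], [0.504, 0.22, 0.006], [0.512, 0.157, 0.006]]
6.639549582337127
6.712284533095104
slot [0.5483019  0.19346039 0.106     ] scr [0.49785581 0.2864878  0.01      ] [0.6325722 0.2989878 0.01     ]
[[0.574, 0.231, 0.11], [0.582, 0.165, 0.11], [0.521, 0.155, 0.11], [0.512, 0.224, 0.11]] [0.54713254 0.19363888 0.11      ]
[0.42966825 0.37576913 0.07      ]
[0.3187508  0.37624294 0.07      ]
bin [0.65820724 0.18809711 0.046     ]
```

```bash
cat >> h.py <<'E'
def togo(x,y,z,ang,half=True):
    """shift in cm along current tool axes and roll (deg) to put TCP at xyz with tool x at world angle ang"""
    o=ctrl.get_obs();M=Rq(o['eef_rot']);s=M.T@(np.array([x,y,z])-o['eef_pos'])*100
    a=np.degrees(np.arctan2(M[1,0],M[0,0])); r=(-(ang-a)+180)%360-180
    print('now',o['eef_pos'].round(4),'ang',a.round(2),'q',np.round(o['q'],2),'F',np.round(o['wrist_force'],1),'open',o['opening'],'t',o['time_s'])
    print('shift cm',s.round(2),'roll',r.round(2))
E
python3 - <<'E'
from h import *
t=cam('top');s=cam('side')
o,d1=ray(t,50,121);_,d2=ray(t,390,110);n=np.cross(d1,d2)
for p in((245,12),(200,75),(130,178),(70,268)):
    q,d=ray(s,*p);print(q+d*(n@(o-q))/(n@d))
togo(.547,.193,.36,97)
E
```

```text
[ 0.67202594 -0.53795131  0.20999185]
[0.6500014  0.17362184 0.26019118]
[0.63991192 0.59559214 0.27956781]
[0.63653032 0.77023954 0.28480951]
now [0.2078 0.5361 0.4043] ang 68.81 q [ 0.99  0.18  1.61  0.    1.35 -0.21] F [-1.   0.2 -0.5] open 1.0001138570162813 t 0.25
shift cm [-19.72  44.03   4.43] roll -28.19
```

Call:
move_arm --moves '[{"roll": -9.4}, {"roll": -9.4}, {"roll": -9.4}, {"x": -4.77, "y": 3.68, "z": 0.55}, {"x": -4.77, "y": 3.68, "z": 0.55}]'

```text
validation failed for argument at $.mo...
```

Call:
move_arm --moves '[{"x": -4.77, "y": 3.68, "z": 0.55}, {"x": -4.77, "y": 3.68, "z": 0.55}, {"x": -4.77, "y": 3.68, "z": 0.55}, {"x": -4.77, "y": 3.68, "z": 0.55}, {"x": -4.77, "y": 3.68, "z": 0.55}]'

```text
validation failed for argument at $.mo...
```

```bash
python3 - <<'E'
from h import *
c=cam('wrist','w1.png');print(np.array(c['tool_from_camera']).round(3).tolist(),c['fx'])
togo(.547,.193,.36,97)
print(proj(c,(.548,.193,.106)),proj(c,(.548,.405,.008)))
E
```

```text
[[1.0, -0.0, 0.001, 0.0], [-0.0, -0.96, -0.279, -0.071], [0.001, 0.279, -0.96, 0.031], [0.0, 0.0, 0.0, 1.0]] 293.58484601437556
now [0.2078 0.5361 0.4044] ang 68.81 q [ 0.99  0.18  1.61  0.    1.35 -0.21] F [-0.1  0.6 -0.6] open 0.9993614702701298 t 0.3
shift cm [-19.72  44.03   4.44] roll -28.19
(np.float64(111.61426509434858), np.float64(503.97813334436387)) (np.float64(256.70582611432934), np.float64(394.4768723161179))
```

View pics/w1.png

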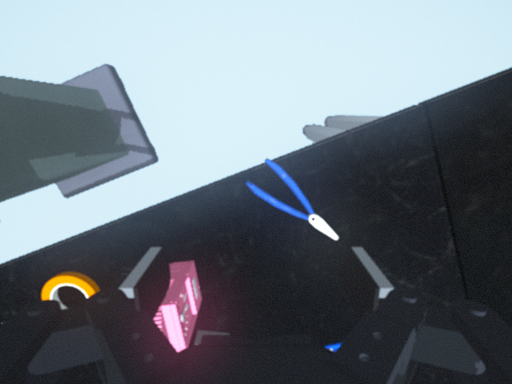

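The picture shows only the start view (pink at (180,305), pliers at (290,190)), because the moves were refused. Each row probably needs every field, so I'll retry with all of them.

Call:
move_arm --moves '[{"gripper": 100, "x": 0, "y": 0, "z": 0, "roll": -9.4}, {"gripper": 100, "x": 0, "y": 0, "z": 0, "roll": -9.4}, {"gripper": 100, "x": 0, "y": 0, "z": 0, "roll": -9.4}, {"gripper": 100, "x": -4.77, "y": 3.68, "z": 0.55, "roll": 0}, {"gripper": 100, "x": -4.77, "y": 3.68, "z": 0.55, "roll": 0}]'

```text
time_s: 0.92
eef_pos: [0.2928, 0.4498, 0.3936]
eef_rot: [0.0, 0.662, 0.75, 0.0]
wrist_force: [0.1, 0.1, 0.5]
opening: 1.001
```

Call:
move_arm --moves '[{"gripper": 100, "x": -4.77, "y": 3.68, "z": 0.55, "roll": 0}, {"gripper": 100, "x": -4.77, "y": 3.68, "z": 0.55, "roll": 0}, {"gripper": 100, "x": -4.77, "y": 3.68, "z": 0.55, "roll": 0}, {"gripper": 100, "x": -4.77, "y": 3.68, "z": 0.55, "roll": 0}, {"gripper": 100, "x": 0, "y": 0, "z": 0, "roll": 0}]'

```text
time_s: 1.55
eef_pos: [0.4644, 0.276, 0.3713]
eef_rot: [0.0, 0.665, 0.747, -0.0]
wrist_force: [0.2, 0.3, -0.7]
opening: 0.994
```

```bash
python3 - <<'E'
from h import *
c=cam('wrist','w2.png')
togo(.547,.193,.36,97)
print(proj(c,(.548,.193,.106)),proj(c,(.548,.405,.008)))
E
```

```text
now [0.463  0.2775 0.3714] ang 96.78 q [ 0.32  0.14  1.73  0.    1.28 -1.37] F [0.1 0.4 0.6] open 1.0000465365144198 t 1.6
shift cm [-9.39  7.35  1.13] roll -0.22
(np.float64(154.4555845157065), np.float64(278.71895877420695)) (np.float64(351.3664064977362), np.float64(253.71197094540315))
```

View pics/w2.png

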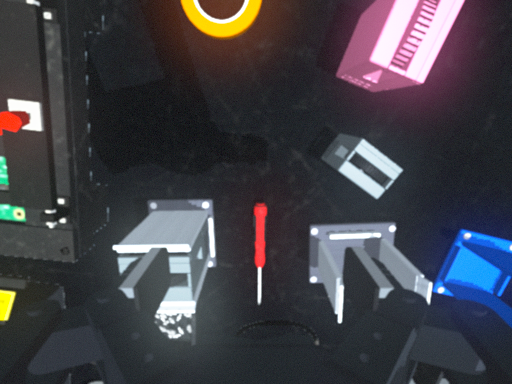

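Carrier at left (165,250), screwdriver (260,240) and dock (365,265) match the predicted positions. I'm moving above the module.

Call:
move_arm --moves '[{"gripper": 100, "x": -4.7, "y": 3.7, "z": 0.6, "roll": 0}, {"gripper": 100, "x": -4.7, "y": 3.7, "z": 0.5, "roll": 0}, {"gripper": 100, "x": 0, "y": 0, "z": 5, "roll": 0}, {"gripper": 100, "x": 0, "y": 0, "z": 0, "roll": 0}]'

```text
time_s: 2.1
eef_pos: [0.5445, 0.1954, 0.3068]
eef_rot: [-0.003, 0.662, 0.749, -0.003]
wrist_force: [-0.8, 0.3, 0.3]
opening: 0.997
```

```bash
python3 - <<'E'
from h import *
c=cam('wrist','w3.png')
togo(.547,.193,.231,97)
i=c['img'].copy()
a=np.radians(7);Rz=np.array([[np.cos(a),-np.sin(a)],[np.sin(a),np.cos(a)]])
for x in(-.023,.023):
  for y in(-.032,.032):
    p=Rz@[x,y]+[.547,.193];u,v=proj(c,(*p,.106));print(u,v);cv2.circle(i,(int(u),int(v)),3,(255,0,0),1)
for x in(-.02,.02):
    p=Rz@[0,x]+[.547,.193];u,v=proj(c,(*p,.112));cv2.circle(i,(int(u),int(v)),3,(0,255,0),1)
cv2.imwrite('pics/w3b.png',i[:,:,::-1])
E
```

```text
now [0.5453 0.1959 0.3094] ang 97.1 q [ 0.14  0.29  1.67  0.    1.18 -1.55] F [-0.6 -0.3  0.5] open 0.999721432887903 t 2.15
shift cm [-0.31  0.17  7.84] roll 0.1
198.94404819154408 201.52158638591146
304.6546698748857 201.6249940650142
202.60578253864128 269.6762207196441
301.4060513338199 269.77023833631915
```

View pics/w3b.png

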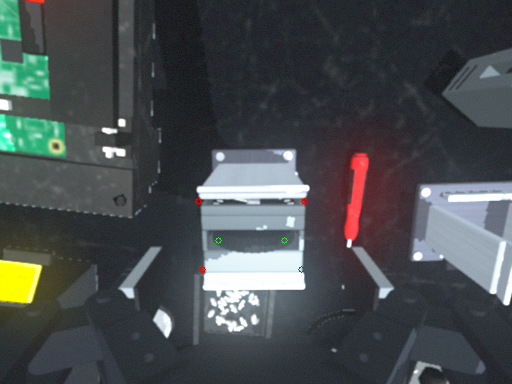

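Predicted corners coincide with the module top at (200–303, 202–270). Descending and gripping.

Call:
move_arm --moves '[{"gripper": 100, "x": -0.3, "y": 0.15, "z": 2.6, "roll": 0}, {"gripper": 100, "x": 0, "y": 0, "z": 2.6, "roll": 0}, {"gripper": 100, "x": 0, "y": 0, "z": 2.6, "roll": 0}, {"gripper": 60, "x": 0, "y": 0, "z": 0, "roll": 0}, {"gripper": 0, "x": 0, "y": 0, "z": 0, "roll": 0}]'

```text
time_s: 2.78
eef_pos: [0.5491, 0.1931, 0.2348]
eef_rot: [0.001, 0.662, 0.75, 0.001]
wrist_force: [-0.9, -0.7, -3.6]
opening: 0.743
```

Call:
move_arm --moves '[{"gripper": 0, "x": 0, "y": 0, "z": 0, "roll": 0}, {"gripper": 0, "x": 0, "y": 0, "z": 0, "roll": 0}, {"gripper": 0, "x": 0, "y": 0, "z": 0, "roll": 0}, {"gripper": 0, "x": 0, "y": 0, "z": 0, "roll": 0}]'

```text
time_s: 3.28
eef_pos: [0.5492, 0.1924, 0.2343]
eef_rot: [0.0, 0.663, 0.749, 0.001]
wrist_force: [-1.9, 2.6, 6.5]
opening: 0.737
```

Call:
move_arm --moves '[{"gripper": 0, "x": 0, "y": 0, "z": -1.5, "roll": 0}, {"gripper": 0, "x": 0, "y": 0, "z": -3, "roll": 0}, {"gripper": 0, "x": 0, "y": 0, "z": -3, "roll": 0}, {"gripper": 0, "x": 0, "y": 0, "z": -3, "roll": 0}, {"gripper": 0, "x": 0, "y": 0, "z": -2.2, "roll": 0}]'

```text
time_s: 3.9
eef_pos: [0.5487, 0.1917, 0.3616]
eef_rot: [0.001, 0.663, 0.749, 0.0]
wrist_force: [0.2, -0.8, -4.1]
opening: 0.738
```

```bash
python3 - <<'E'
from h import *
togo(.385,.25,.24,97)
E
```

```text
now [0.5487 0.1917 0.3616] ang 97.0 q [ 0.13  0.24  1.63 -0.    1.27 -1.56] F [ 0.2 -0.8 -4.1] open 0.7379633301233302 t 3.9
shift cm [  7.79 -15.55  12.14] roll -0.0
```

Call:
move_arm --moves '[{"gripper": 0, "x": 1.5, "y": -3, "z": 0, "roll": 0}, {"gripper": 0, "x": 2.1, "y": -4.2, "z": 0, "roll": 0}, {"gripper": 0, "x": 2.1, "y": -4.2, "z": 0, "roll": 0}, {"gripper": 0, "x": 2.1, "y": -4.15, "z": 2, "roll": 0}, {"gripper": 0, "x": 0, "y": 0, "z": 3, "roll": 0}]'

```text
time_s: 4.53
eef_pos: [0.3823, 0.2512, 0.3101]
eef_rot: [0.0, 0.662, 0.75, 0.0]
wrist_force: [1.6, -0.5, -4.0]
opening: 0.742
```

Call:
move_arm --moves '[{"gripper": 0, "x": 0, "y": 0, "z": 3, "roll": 0}, {"gripper": 0, "x": 0, "y": 0, "z": 2.5, "roll": 0}, {"gripper": 0, "x": 0, "y": 0, "z": 1.5, "roll": 0}, {"gripper": 0, "x": 0, "y": 0, "z": 0.5, "roll": 0}, {"gripper": 0, "x": 0, "y": 0, "z": 0, "roll": 0}]'

```text
time_s: 5.15
eef_pos: [0.3851, 0.2504, 0.2351]
eef_rot: [0.0, 0.663, 0.749, 0.0]
wrist_force: [0.0, -0.7, -4.4]
opening: 0.74
```

Now 0.235; floor contact is expected near 0.228. Lowering in small steps.

Call:
move_arm --moves '[{"gripper": 0, "x": 0, "y": 0, "z": 0.3, "roll": 0}, {"gripper": 0, "x": 0, "y": 0, "z": 0.2, "roll": 0}, {"gripper": 0, "x": 0, "y": 0, "z": 0.1, "roll": 0}, {"gripper": 0, "x": 0, "y": 0, "z": 0, "roll": 0}]'

```text
time_s: 5.65
eef_pos: [0.3848, 0.2504, 0.2287]
eef_rot: [0.0, 0.663, 0.749, 0.0]
wrist_force: [0.3, -0.4, -4.2]
opening: 0.735
```

Call:
move_arm --moves '[{"gripper": 0, "x": 0, "y": 0, "z": 0.1, "roll": 0}, {"gripper": 0, "x": 0, "y": 0, "z": 0, "roll": 0}]'

```text
time_s: 5.9
eef_pos: [0.385, 0.2505, 0.2282]
eef_rot: [0.0, 0.662, 0.749, 0.0]
wrist_force: [-3.3, -0.6, 5.1]
opening: 0.737
```

Contact (force −4 to +5). Releasing and rising.

Call:
move_arm --moves '[{"gripper": 100, "x": 0, "y": 0, "z": 0, "roll": 0}, {"gripper": 100, "x": 0, "y": 0, "z": 0, "roll": 0}, {"gripper": 100, "x": 0, "y": 0, "z": 0, "roll": 0}, {"gripper": 100, "x": 0, "y": 0, "z": 0, "roll": 0}, {"gripper": 100, "x": 0, "y": 0, "z": -2, "roll": 0}]'

```text
time_s: 6.52
eef_pos: [0.384, 0.2501, 0.2466]
eef_rot: [-0.001, 0.663, 0.749, -0.002]
wrist_force: [0.6, 0.9, 0.4]
opening: 1.0
```

Call:
move_arm --moves '[{"gripper": 100, "x": 0, "y": 0, "z": -5, "roll": 0}, {"gripper": 100, "x": 0, "y": 0, "z": -5, "roll": 0}, {"gripper": 100, "x": 0, "y": -3, "z": -2, "roll": 0}, {"gripper": 100, "x": 0, "y": -2, "z": 0, "roll": 0}, {"gripper": 100, "x": 0, "y": 0, "z": 0, "roll": 0}]'

```text
time_s: 7.15
eef_pos: [0.3343, 0.2443, 0.3679]
eef_rot: [0.0, 0.662, 0.749, 0.0]
wrist_force: [-0.3, -0.3, 0.5]
opening: 1.001
```

```bash
python3 - <<'E'
from h import *
c=cam('wrist','w4.png');s=cam('side','s4.png')
i=c['img'].copy()
togo(.385,.25,.23,7)
a=np.radians(7);Rz=np.array([[np.cos(a),-np.sin(a)],[np.sin(a),np.cos(a)]])
for x in(-.023,.023):
  for y in(-.032,.032):
    p=Rz@[x,y]+[.385,.2505];u,v=proj(c,(*p,.1));cv2.circle(i,(int(u),int(v)),2,(255,0,0),1)
u,v=proj(s,(.385,.25,.05));u,v=int(u),int(v);print(u,v)
k=cv2.resize(s['img'][v-48:v+48,u-35:u+35],None,fx=4,fy=4,interpolation=cv2.INTER_CUBIC)
cv2.imwrite('pics/v4.png',np.hstack([i,k])[:,:,::-1])
E
```

```text
now [0.3355 0.2444 0.3677] ang 97.02 q [ 0.34 -0.16  2.03 -0.    1.27 -1.35] F [-0.3  0.4  0.2] open 0.9989349190838464 t 7.25
shift cm [-0.04  4.97 13.77] roll 90.02
309 180
```

View pics/v4.png

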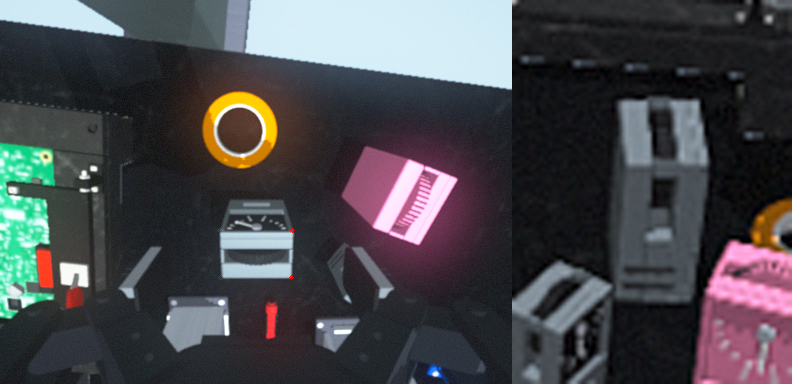

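Left: the module stands at predicted corners (220–292, 230–277), dial facing the robot (−x). Right: it is upright. Before the re-grip I'll take a close look at the dock with the empty hand.

Call:
move_arm --moves '[{"gripper": 100, "x": 2.66, "y": 4.4, "z": 0, "roll": 0}, {"gripper": 100, "x": 2.66, "y": 4.4, "z": 0, "roll": 0}, {"gripper": 100, "x": 2.66, "y": 4.4, "z": 0, "roll": 0}, {"gripper": 100, "x": 2.66, "y": 4.4, "z": 0, "roll": 0}, {"gripper": 100, "x": 2.66, "y": 4.4, "z": 0, "roll": 0}]'

```text
time_s: 7.88
eef_pos: [0.5395, 0.4042, 0.3662]
eef_rot: [-0.0, 0.663, 0.749, -0.001]
wrist_force: [0.2, 0.2, 0.1]
opening: 1.001
```

Call:
move_arm --moves '[{"gripper": 100, "x": 0, "y": 0, "z": 0, "roll": 0}, {"gripper": 100, "x": 0, "y": 0, "z": 0, "roll": 0}]'

```text
time_s: 8.12
eef_pos: [0.5376, 0.403, 0.366]
eef_rot: [-0.0, 0.663, 0.749, -0.001]
wrist_force: [-0.0, 0.1, 0.6]
opening: 1.005
```

```bash
python3 - <<'E'
from h import *
c=cam('wrist','w5.png')
i=cv2.resize(c['img'],None,fx=2,fy=2,interpolation=cv2.INTER_CUBIC)
togo(.385,.25,.36,97)
a=np.radians(8);Rz=np.array([[np.cos(a),-np.sin(a)],[np.sin(a),np.cos(a)]])
def P(x,y,z):
    p=Rz@[x,y]+[.548,.405];return proj(c,(*p,z))
for x in(-.04,.04):
  for y in(-.052,.052):
    u,v=P(x,y,.008);print('base',u,v);cv2.circle(i,(int(2*u+.5),int(2*v+.5)),3,(255,0,0),1)
for x in(-.023,.023):
  for y in(-.0345,.0345):
    u,v=P(x,y,.107);print('cheek',u,v);cv2.circle(i,(int(2*u+.5),int(2*v+.5)),3,(0,255,0),1)
cv2.imwrite('pics/v5.png',i[200:768,120:900][:,:,::-1]);np.savez('c5.npz',W=c['W'],K=[c['fx'],c['fy'],c['cx'],c['cy']])
E
```

```text
now [0.5372 0.4028 0.3668] ang 97.0 q [ 0.47  0.42  1.38 -0.    1.34 -1.23] F [ 0.1  0.1 -1. ] open 0.9954368067229109 t 8.175
shift cm [-13.31 -16.97   0.71] roll -0.0
base 209.79306751145816 153.03107859814335
base 303.4784893367075 151.42694225171783
base 213.89319619741315 220.68567728935193
base 301.6198362606343 219.3085747174207
cheek 214.01907263279617 189.8175791422673
cheek 300.0491080155424 188.41123965119365
cheek 217.10866130453329 242.48638622589675
cheek 298.726631734387 241.2426966003886
```

View pics/v5.png

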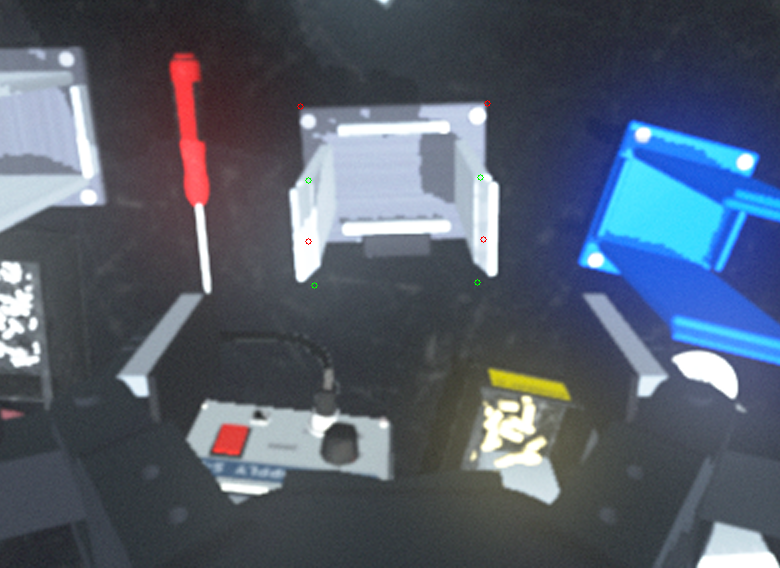

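The dock's base front corners are at (300,108) and (487,103) and the cheeks lie symmetrical about column 394. This confirms the dock at (0.548, 0.405), yaw about 8.5°. I'm going back for the re-grip.

Call:
move_arm --moves '[{"gripper": 100, "x": -3.33, "y": -4.25, "z": 0, "roll": 0}, {"gripper": 100, "x": -3.33, "y": -4.25, "z": 0, "roll": 0}, {"gripper": 100, "x": -3.33, "y": -4.25, "z": 0, "roll": 0}, {"gripper": 100, "x": -3.33, "y": -4.25, "z": 0, "roll": 0}, {"gripper": 100, "x": 0, "y": 0, "z": 0, "roll": 10}]'

```text
time_s: 8.8
eef_pos: [0.3811, 0.248, 0.3672]
eef_rot: [-0.0, 0.727, 0.687, -0.001]
wrist_force: [0.5, 0.6, 0.4]
opening: 0.999
```

Call:
move_arm --moves '[{"gripper": 100, "x": 0, "y": 0, "z": 0, "roll": 10}, {"gripper": 100, "x": 0, "y": 0, "z": 0, "roll": 10}, {"gripper": 100, "x": 0, "y": 0, "z": 0, "roll": 10}, {"gripper": 100, "x": 0, "y": 0, "z": 0, "roll": 10}, {"gripper": 100, "x": 0, "y": 0, "z": 0, "roll": 10}]'

```text
time_s: 9.43
eef_pos: [0.384, 0.2498, 0.3682]
eef_rot: [0.0, 0.949, 0.315, 0.001]
wrist_force: [0.1, -0.5, -0.3]
opening: 0.999
```

Call:
move_arm --moves '[{"gripper": 100, "x": 0, "y": 0, "z": 0, "roll": 10}, {"gripper": 100, "x": 0, "y": 0, "z": 0, "roll": 10}, {"gripper": 100, "x": 0, "y": 0, "z": 0, "roll": 10}, {"gripper": 100, "x": 0, "y": 0, "z": 0, "roll": 0}]'

```text
time_s: 9.93
eef_pos: [0.3841, 0.2499, 0.3681]
eef_rot: [-0.0, 0.998, 0.062, 0.001]
wrist_force: [-0.2, 0.5, 0.1]
opening: 1.001
```

```bash
python3 - <<'E'
from h import *
togo(.385,.2505,.231,7)
E
```

```text
now [0.3841 0.2499 0.3681] ang 7.09 q [ 0.32 -0.05  1.93 -0.    1.26  0.19] F [-0.2  0.5  0.1] open 1.0013960763293697 t 9.925
shift cm [ 0.08 -0.05 13.71] roll 0.09
```

Call:
move_arm --moves '[{"gripper": 100, "x": 0.08, "y": -0.05, "z": 5, "roll": 0}, {"gripper": 100, "x": 0, "y": 0, "z": 4, "roll": 0}, {"gripper": 100, "x": 0, "y": 0, "z": 3, "roll": 0}, {"gripper": 100, "x": 0, "y": 0, "z": 1.7, "roll": 0}, {"gripper": 60, "x": 0, "y": 0, "z": 0, "roll": 0}]'

```text
time_s: 10.55
eef_pos: [0.3846, 0.2504, 0.2298]
eef_rot: [0.0, 0.998, 0.063, -0.001]
wrist_force: [0.3, 0.1, 0.5]
opening: 0.819
```

Call:
move_arm --moves '[{"gripper": 40, "x": 0, "y": 0, "z": 0, "roll": 0}, {"gripper": 0, "x": 0, "y": 0, "z": 0, "roll": 0}, {"gripper": 0, "x": 0, "y": 0, "z": 0, "roll": 0}, {"gripper": 0, "x": 0, "y": 0, "z": 0, "roll": 0}, {"gripper": 0, "x": 0, "y": 0, "z": 0, "roll": 0}]'

```text
time_s: 11.18
eef_pos: [0.386, 0.251, 0.2319]
eef_rot: [-0.0, 0.998, 0.062, 0.001]
wrist_force: [-1.5, -0.9, 7.2]
opening: 0.532
```

```bash
python3 - <<'E'
from h import *
togo(.548,.405,.36,8.5)
E
```

```text
now [0.386  0.251  0.2319] ang 7.06 q [ 0.32  0.17  2.02 -0.    0.95  0.19] F [-1.5 -0.9  7.2] open 0.5322515702616009 t 11.175
shift cm [ 17.99 -13.29 -12.77] roll -1.44
```

Call:
move_arm --moves '[{"gripper": 0, "x": 0, "y": 0, "z": -1.5, "roll": 0}, {"gripper": 0, "x": 0, "y": 0, "z": -3.5, "roll": -0.7}, {"gripper": 0, "x": 0, "y": 0, "z": -4, "roll": -0.7}, {"gripper": 0, "x": 0, "y": 0, "z": -4, "roll": 0}, {"gripper": 0, "x": 0, "y": 0, "z": -0.8, "roll": 0}]'

```text
time_s: 11.8
eef_pos: [0.3862, 0.2511, 0.3719]
eef_rot: [-0.001, 0.997, 0.073, 0.003]
wrist_force: [-0.0, -0.4, -4.3]
opening: 0.528
```

```bash
python3 - <<'E'
from h import *
togo(.548,.405,.365,8.5)
E
```

```text
now [0.3862 0.2511 0.3719] ang 8.43 q [ 0.32 -0.05  1.92  0.    1.26  0.17] F [-0.  -0.4 -4.3] open 0.5284040127231083 t 11.8
shift cm [ 18.26 -12.85   0.82] roll -0.07
```

Call:
move_arm --moves '[{"gripper": 0, "x": 3, "y": -2.1, "z": 0, "roll": 0}, {"gripper": 0, "x": 4.2, "y": -3, "z": 0, "roll": 0}, {"gripper": 0, "x": 4.2, "y": -3, "z": 0, "roll": 0}, {"gripper": 0, "x": 4.2, "y": -3, "z": 0, "roll": 0}, {"gripper": 0, "x": 2.6, "y": -1.75, "z": 0, "roll": 0}]'

```text
time_s: 12.42
eef_pos: [0.5477, 0.4058, 0.3659]
eef_rot: [0.0, 0.997, 0.074, -0.001]
wrist_force: [-0.4, 0.5, -4.1]
opening: 0.531
```

Call:
move_arm --moves '[{"gripper": 0, "x": 0, "y": 0, "z": 0, "roll": 0}, {"gripper": 0, "x": 0, "y": 0, "z": 0, "roll": 0}]'

```text
time_s: 12.68
eef_pos: [0.5461, 0.4041, 0.3666]
eef_rot: [0.001, 0.997, 0.073, -0.002]
wrist_force: [-0.2, -0.6, -5.2]
opening: 0.533
```

```bash
python3 - <<'E'
from h import *
togo(.548,.405,.24,8.5)
c=cam('wrist','w6.png');s=cam('side','s6.png')
u,v=map(int,proj(s,(.548,.405,.1)));print(u,v)
k=cv2.resize(s['img'][v-64:v+64,u-45:u+45],None,fx=3,fy=3,interpolation=cv2.INTER_CUBIC)
cv2.imwrite('pics/v6.png',np.hstack([c['img'],k])[:,:,::-1])
E
```

```text
now [0.5461 0.4041 0.3666] ang 8.42 q [ 0.46  0.44  1.35 -0.    1.35  0.32] F [-0.2 -0.6 -5.2] open 0.5332003398420402 t 12.675
shift cm [ 0.25 -0.08 12.66] roll -0.08
226 198
```

View pics/v6.png

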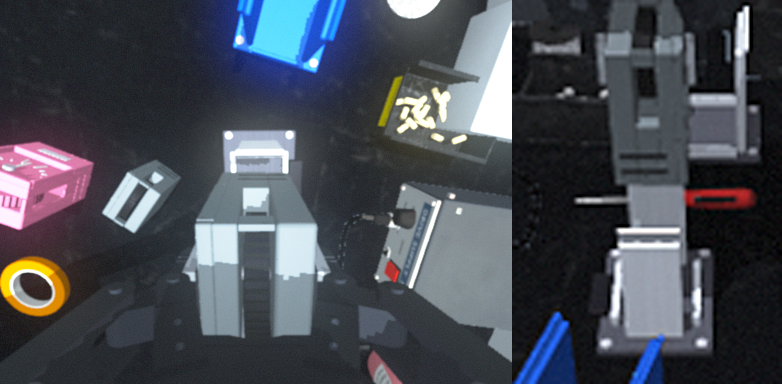

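The module hangs upright over the dock, with the cheek visible below it at side (650,240) and the screws at wrist (230,135)/(290,135). I apply the small correction and lower it.

Call:
move_arm --moves '[{"gripper": 0, "x": 0.2, "y": -0.1, "z": 1, "roll": 0}, {"gripper": 0, "x": 0, "y": 0, "z": 1.2, "roll": 0}, {"gripper": 0, "x": 0, "y": 0, "z": 0, "roll": 0}, {"gripper": 0, "x": 0, "y": 0, "z": 0, "roll": 0}]'

```text
time_s: 13.28
eef_pos: [0.5486, 0.4058, 0.3466]
eef_rot: [0.0, 0.997, 0.073, -0.0]
wrist_force: [0.1, 0.1, -3.2]
opening: 0.532
```

```bash
python3 - <<'E'
from h import *
togo(.548,.405,.24,8.5)
E
```

```text
now [0.5486 0.4058 0.3466] ang 8.41 q [ 0.46  0.46  1.36 -0.    1.31  0.32] F [ 0.1  0.1 -3.2] open 0.5323249759539607 t 13.275
shift cm [-0.07  0.07 10.66] roll -0.09
```

Call:
move_arm --moves '[{"gripper": 0, "x": -0.05, "y": 0.07, "z": 0.7, "roll": 0}, {"gripper": 0, "x": 0, "y": 0, "z": 0.7, "roll": 0}, {"gripper": 0, "x": 0, "y": 0, "z": 0.7, "roll": 0}, {"gripper": 0, "x": 0, "y": 0, "z": 0.7, "roll": 0}, {"gripper": 0, "x": 0, "y": 0, "z": 0.7, "roll": 0}]'

```text
time_s: 13.9
eef_pos: [0.5483, 0.4051, 0.3111]
eef_rot: [0.0, 0.997, 0.073, -0.0]
wrist_force: [-0.1, -0.5, -4.9]
opening: 0.532
```

No contact forces, so it is entering freely.

Call:
move_arm --moves '[{"gripper": 0, "x": 0, "y": 0, "z": 1, "roll": 0}, {"gripper": 0, "x": 0, "y": 0, "z": 1, "roll": 0}, {"gripper": 0, "x": 0, "y": 0, "z": 1, "roll": 0}, {"gripper": 0, "x": 0, "y": 0, "z": 1, "roll": 0}, {"gripper": 0, "x": 0, "y": 0, "z": 0.5, "roll": 0}]'

```text
time_s: 14.52
eef_pos: [0.548, 0.4049, 0.2656]
eef_rot: [0.0, 0.997, 0.073, -0.001]
wrist_force: [-0.1, -0.3, -3.6]
opening: 0.528
```

Call:
move_arm --moves '[{"gripper": 0, "x": 0, "y": 0, "z": 0.6, "roll": 0}, {"gripper": 0, "x": 0, "y": 0, "z": 0.6, "roll": 0}, {"gripper": 0, "x": 0, "y": 0, "z": 0.5, "roll": 0}, {"gripper": 0, "x": 0, "y": 0, "z": 0.4, "roll": 0}, {"gripper": 0, "x": 0, "y": 0, "z": 0, "roll": 0}]'

```text
time_s: 15.15
eef_pos: [0.5481, 0.405, 0.2452]
eef_rot: [0.0, 0.997, 0.073, -0.0]
wrist_force: [0.2, -0.6, -3.5]
opening: 0.531
```

Call:
move_arm --moves '[{"gripper": 0, "x": 0, "y": 0, "z": 0.2, "roll": 0}, {"gripper": 0, "x": 0, "y": 0, "z": 0.15, "roll": 0}, {"gripper": 0, "x": 0, "y": 0, "z": 0.1, "roll": 0}, {"gripper": 0, "x": 0, "y": 0, "z": 0, "roll": 0}]'

```text
time_s: 15.65
eef_pos: [0.5482, 0.4051, 0.2411]
eef_rot: [0.0, 0.997, 0.073, -0.0]
wrist_force: [0.8, 0.7, -4.5]
opening: 0.528
```

Call:
move_arm --moves '[{"gripper": 0, "x": 0, "y": 0, "z": 0.1, "roll": 0}, {"gripper": 0, "x": 0, "y": 0, "z": 0.1, "roll": 0}, {"gripper": 0, "x": 0, "y": 0, "z": 0, "roll": 0}]'

```text
time_s: 16.02
eef_pos: [0.5483, 0.4052, 0.2401]
eef_rot: [-0.0, 0.997, 0.073, 0.0]
wrist_force: [-3.1, -1.4, 3.7]
opening: 0.532
```

Floor contact at the expected height (0.240). Releasing and rising.

Call:
move_arm --moves '[{"gripper": 90, "x": 0, "y": 0, "z": 0, "roll": 0}, {"gripper": 90, "x": 0, "y": 0, "z": 0, "roll": 0}, {"gripper": 90, "x": 0, "y": 0, "z": 0, "roll": 0}, {"gripper": 90, "x": 0, "y": 0, "z": 0, "roll": 0}, {"gripper": 90, "x": 0, "y": 0, "z": -2, "roll": 0}]'

```text
time_s: 16.65
eef_pos: [0.5475, 0.4047, 0.2578]
eef_rot: [0.001, 0.997, 0.073, -0.002]
wrist_force: [-0.1, -0.4, 0.1]
opening: 0.903
```

Call:
move_arm --moves '[{"gripper": 90, "x": 0, "y": 0, "z": -4, "roll": 0}, {"gripper": 90, "x": 0, "y": 0, "z": -4, "roll": 0}, {"gripper": 0, "x": 0, "y": 0, "z": -3, "roll": 0}, {"gripper": 0, "x": 0, "y": 0, "z": 0, "roll": 0}, {"gripper": 0, "x": 0, "y": 0, "z": 0, "roll": 0}]'

```text
time_s: 17.27
eef_pos: [0.548, 0.405, 0.3691]
eef_rot: [0.0, 0.997, 0.073, -0.0]
wrist_force: [0.0, -0.9, -0.8]
opening: 0.263
```

```bash
python3 - <<'E'
from h import *
togo(.548,.405,.30,8.5)
c=cam('wrist','w7.png');i=cv2.resize(c['img'],None,fx=1.5,fy=1.5)
a=np.radians(8.5);Rz=np.array([[np.cos(a),-np.sin(a)],[np.sin(a),np.cos(a)]])
for x in(-.023,.023):
  for y in(-.032,.032):
    p=Rz@[x,y]+[.548,.405];u,v=proj(c,(*p,.108));print(u,v);cv2.circle(i,(int(1.5*u),int(1.5*v)),3,(255,0,0),1)
cv2.imwrite('pics/v7.png',i[:,:,::-1])
E
```

```text
now [0.548  0.405  0.3691] ang 8.41 q [ 0.46  0.44  1.35 -0.    1.35  0.32] F [ 0.  -0.9 -0.8] open 0.26347977980058124 t 17.275
shift cm [ 0.01 -0.    6.91] roll -0.09
228.67200135938967 238.4999542849973
226.44594172471756 163.86351087102102
282.7251596471877 238.46830014483118
284.6884469175921 163.80210967742758
```

View pics/v7.png

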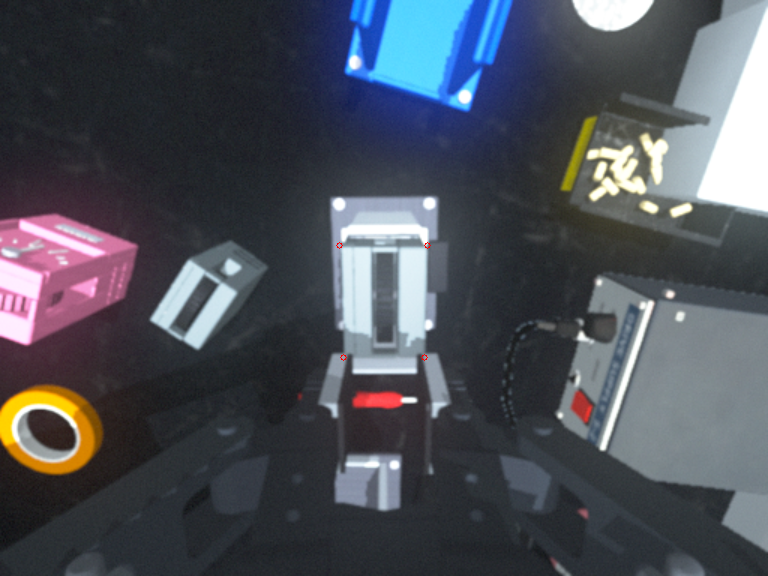

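Module sits home: its top matches the predicted corners (340–427, 245–357), wheel slot centred at column 385. Now I close the gripper, turn so the camera is on the dial side, and back off to measure the pointer.

Call:
move_arm --moves '[{"gripper": 0, "x": 0, "y": 0, "z": 0, "roll": -10}, {"gripper": 0, "x": 0, "y": 0, "z": 0, "roll": -10}, {"gripper": 0, "x": 0, "y": 0, "z": 0, "roll": -10}, {"gripper": 0, "x": 0, "y": 0, "z": 0, "roll": -10}, {"gripper": 0, "x": 0, "y": 0, "z": 0, "roll": -10}]'

```text
time_s: 17.95
eef_pos: [0.5479, 0.4049, 0.3671]
eef_rot: [-0.0, 0.871, 0.49, -0.002]
wrist_force: [0.1, -0.2, 0.3]
opening: -0.004
```

Call:
move_arm --moves '[{"gripper": 0, "x": 0, "y": 0, "z": 0, "roll": -10}, {"gripper": 0, "x": 0, "y": 0, "z": 0, "roll": -10}, {"gripper": 0, "x": 0, "y": 0, "z": 0, "roll": -10}, {"gripper": 0, "x": 0, "y": 0, "z": 0, "roll": -10}, {"gripper": 0, "x": 0, "y": -4, "z": 0, "roll": 0}]'

```text
time_s: 18.58
eef_pos: [0.5096, 0.3986, 0.3668]
eef_rot: [-0.0, 0.653, 0.757, -0.001]
wrist_force: [-0.6, -0.1, -0.6]
opening: 0.002
```

Call:
move_arm --moves '[{"gripper": 0, "x": 0, "y": -5, "z": 0, "roll": 0}, {"gripper": 0, "x": 0, "y": 0, "z": 0, "roll": 0}, {"gripper": 0, "x": 0, "y": 0, "z": 0, "roll": 0}]'

```text
time_s: 18.95
eef_pos: [0.4594, 0.392, 0.3687]
eef_rot: [0.0, 0.653, 0.757, -0.0]
wrist_force: [0.1, -0.6, 0.1]
opening: 0.002
```

```bash
cat >> h.py <<'E'
def dial(c,x0=.548,y0=.405,z0=.008,yaw=8.5,S=6):
    """rectified front face, S px/mm, y -30..30 (viewer's right = -y), z 50..110; angle scores of the pointer"""
    a=np.radians(yaw)
    def w(y,z): 
        x=-.023; return proj(c,(x0+np.cos(a)*x-np.sin(a)*y,y0+np.sin(a)*x+np.cos(a)*y,z0+z))
    src=np.float32([w(.03,.11),w(-.03,.11),w(-.03,.05),w(.03,.05)]);n=60*S
    H=cv2.getPerspectiveTransform(src,np.float32([[0,0],[n,0],[n,n],[0,n]]))
    I=cv2.warpPerspective(c['img'],H,(n,n),flags=cv2.INTER_CUBIC);g=cv2.cvtColor(I,cv2.COLOR_RGB2GRAY).astype(float)
    th=np.arange(-1.9,1.91,.05);r=np.arange(5,17,.5)
    sc=[np.mean(g[np.clip((30*S-(-r*np.cos(t))*S).astype(int),0,n-1),np.clip((30*S-r*np.sin(t)*S).astype(int),0,n-1)]) for t in th]
    k=np.argsort(sc)[::-1][:5]; print('pointer',[(th[j].round(2),round(sc[j])) for j in k],'median',np.median(sc).round())
    return I
E
python3 - <<'E'
from h import *
togo(.548,.405,.30,98.5)
c=cam('wrist','w8.png');I=dial(c)
i=c['img'].copy();cv2.imwrite('pics/v8.png',np.hstack([i,np.vstack([I[:, :].copy(),np.zeros((24,360,3),np.uint8)])[:, :280] if 0 else cv2.resize(I,(280,384))])[:,:,::-1])
E
```

```text
now [0.4594 0.392  0.3687] ang 98.43 q [ 0.51  0.28  1.57 -0.    1.3  -1.21] F [ 0.1 -0.6  0.1] open 0.0022218112029277117 t 18.95
shift cm [-0.01  8.96  6.86] roll -0.07
pointer [(np.float64(0.9), 155), (np.float64(0.95), 155), (np.float64(1.0), 155), (np.float64(1.05), 155), (np.float64(0.85), 154)] median 146.0
```

View pics/v8.png

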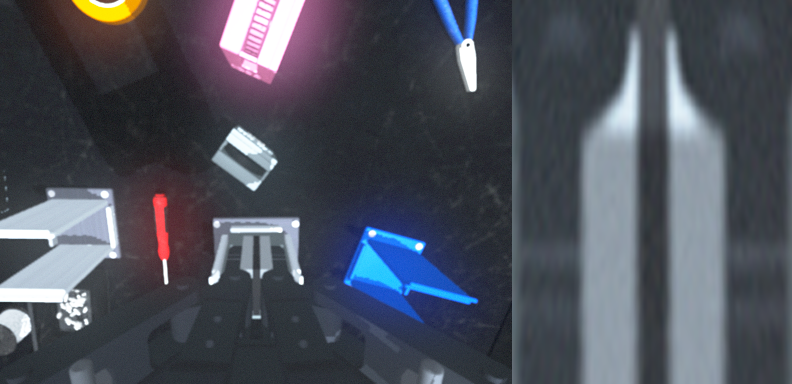

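The shut fingers block the dial here. I'll evaluate the earlier unobstructed picture w4 for the starting angle.

```bash
python3 - <<'E'
from h import *
c=cam('wrist')
a=np.radians(97.02);T=np.eye(4);T[:3,:3]=np.array([[np.cos(a),np.sin(a),0],[np.sin(a),-np.cos(a),0],[0,0,-1]]);T[:3,3]=[.3355,.2444,.3677]
c['W']=T@np.array(c['tool_from_camera']);c['img']=cv2.imread('pics/w4.png')[:,:,::-1].copy()
I=dial(c,.385,.2505,0,7)
g=cv2.cvtColor(I,cv2.COLOR_RGB2GRAY);g=cv2.resize(g,(60,30),interpolation=cv2.INTER_AREA)
for r in g:print(''.join(' .:-=+*#%@'[min(9,int(x)*10//256)] for x in r))
E
```

```text
pointer [(np.float64(-1.9), 118), (np.float64(-1.85), 118), (np.float64(-1.8), 117), (np.float64(-1.75), 115), (np.float64(-1.7), 110)] median 69.0
#%%%%%%%%%%%%%%%%%%%%%%%%%%%%%%%%%%%%%%%%%%%%%%%%%%%%%%%%%%#
#%%%%%%%%%%%%%%%%%%%%%%%%%%%%%%%%%%#%%##%%##################
************************************************************
============================================================
=---------------------------====-------------------:--:----=
---::---::::::::::::::::::-=++++=-::::::::::::::::::---:::-=
--::-=+=-................-+***##*+-................:=++=::--
--::=**+-:..............:-+**###*+-::..............:=+*+-::-
--::-===-::.............:-+******++=-::...........::-===-::-
--::::----:.............:-++++++++**++=-::.......:-----::::-
--::.:=+=-:..............-=======++****+=--:.....:-===-..::-
--::.:=+=-:::............:-========++*#***+=-::::::-==-..::-
--::.:---:-=-:...........::--==---:--=+**##**+===-::--:..::-
--::..::::=+=-.............::--:::..::-=+***##**#*-:.:...:--
--::.....:===:.::::.........::::....:.::-=++***#%#=:.....:--
--::.....:--::.-=-:....:::........:::
[... 177 characters left out ...]
...-++=:...:::...::.......::-
--::............:....:=+=-........:=+=-:.................::-
--::................:-==-:........:-=+=:.................:--
--::................:=+=:..........:-+=-.................::-
--::................-==-:...........-==-:................::-
--::................:--:............:---:................::-
--::::::..::...::::::-::..:.:..::.::::-::::::.:::....:..:::-
-----:::::::::::::::--::::::::::::::::-::::::::::::::::::::-
---==------------------------------------------------------:
:-=++====================================================--:
--=+++++===+==++++===+++++======++===+++==+=+=============--
--=++++++++++++++++++++++++++++++++++++++++++++++++++++++=--
```

Reconstructing w4: the hub is at (29,7.6) in the character map, the long marks fan symmetrically below it and the pointer tip is at (49,14.5). That makes the starting angle about −0.92 rad, so I need about 26 mm of rim travel in two strokes.

Call:
move_arm --moves '[{"gripper": 0, "x": 0.3, "y": 4.5, "z": 0, "roll": 0}, {"gripper": 0, "x": 0.4, "y": 4.46, "z": 2, "roll": 0}, {"gripper": 0, "x": 0, "y": 0, "z": 4.5, "roll": 0}, {"gripper": 0, "x": 0, "y": 0, "z": 0, "roll": 0}, {"gripper": 0, "x": 0, "y": 0, "z": 0, "roll": 0}]'

```text
time_s: 19.68
eef_pos: [0.5474, 0.4121, 0.3052]
eef_rot: [0.0, 0.653, 0.757, 0.0]
wrist_force: [-0.2, -0.3, 0.6]
opening: -0.002
```

```bash
python3 - <<'E'
from h import *
a=np.radians(98.5)
togo(.548+.007*np.cos(a),.405+.007*np.sin(a),.2865,98.5)
E
```

```text
now [0.5474 0.4121 0.3052] ang 98.4 q [ 0.47  0.51  1.38  0.    1.25 -1.24] F [-0.2 -0.3  0.6] open -0.002294695172181432 t 19.675
shift cm [-0.01 -0.04  1.87] roll -0.1
```

Call:
move_arm --moves '[{"gripper": 0, "x": 0, "y": 0, "z": 0.9, "roll": 0}, {"gripper": 0, "x": 0, "y": 0, "z": 0.5, "roll": 0}, {"gripper": 0, "x": 0, "y": 0, "z": 0.2, "roll": 0}, {"gripper": 0, "x": 0, "y": 0, "z": 0, "roll": 0}]'

```text
time_s: 20.18
eef_pos: [0.5468, 0.4121, 0.2889]
eef_rot: [0.0, 0.653, 0.757, 0.0]
wrist_force: [-1.4, -0.5, 3.5]
opening: 0.003
```

Contact at about 3.5 N. Press 1.8 mm more and drag.

Call:
move_arm --moves '[{"gripper": 0, "x": 0, "y": 0, "z": 0.1, "roll": 0}, {"gripper": 0, "x": 0, "y": 0, "z": 0.1, "roll": 0}, {"gripper": 0, "x": 0, "y": 0, "z": 0, "roll": 0}]'

```text
time_s: 20.55
eef_pos: [0.5469, 0.4121, 0.2869]
eef_rot: [0.0, 0.653, 0.757, 0.0]
wrist_force: [-1.4, -0.3, 6.8]
opening: 0.001
```

Call:
move_arm --moves '[{"gripper": 0, "x": -0.35, "y": 0, "z": 0, "roll": 0}, {"gripper": 0, "x": -0.35, "y": 0, "z": 0, "roll": 0}, {"gripper": 0, "x": -0.35, "y": 0, "z": 0, "roll": 0}, {"gripper": 0, "x": -0.35, "y": 0, "z": 0, "roll": 0}, {"gripper": 0, "x": 0, "y": 0, "z": 0, "roll": 0}]'

```text
time_s: 21.18
eef_pos: [0.549, 0.3982, 0.287]
eef_rot: [0.0, 0.653, 0.757, 0.001]
wrist_force: [-1.6, -1.7, 5.5]
opening: -0.001
```

Call:
move_arm --moves '[{"gripper": 0, "x": 0, "y": 0, "z": -2, "roll": 0}, {"gripper": 0, "x": 2, "y": -3, "z": -4, "roll": 0}, {"gripper": 0, "x": 3, "y": -4, "z": -2, "roll": 0}, {"gripper": 0, "x": 1.5, "y": -4, "z": 0, "roll": 0}, {"gripper": 0, "x": 0, "y": 0, "z": 0, "roll": 0}]'

```text
time_s: 21.8
eef_pos: [0.428, 0.4474, 0.3675]
eef_rot: [-0.0, 0.652, 0.758, 0.0]
wrist_force: [-1.0, 0.4, 0.8]
opening: -0.0
```

```bash
cat > look.py <<'E'
from h import *
import sys
togo(.548,.405,.30,98.5)
c=cam('wrist',sys.argv[1]);I=dial(c)
g=cv2.cvtColor(I,cv2.COLOR_RGB2GRAY);g=cv2.resize(g,(60,30),interpolation=cv2.INTER_AREA)
for r in g:print(''.join(' .:-=+*#%@'[min(9,int(x)*10//256)] for x in r))
E
python3 look.py w9.png
```

```text
now [0.428  0.4474 0.3675] ang 98.61 q [ 0.62  0.31  1.53  0.    1.3  -1.11] F [-1.   0.4  0.8] open -5.6153448812090434e-05 t 21.8
shift cm [-5.99 11.23  6.75] roll 0.11
pointer [(np.float64(-0.25), 91), (np.float64(-0.3), 87), (np.float64(-0.2), 86), (np.float64(0.5), 85), (np.float64(0.55), 84)] median 70.0
::::::::::::::::::::::::::::::::::::::::::::::::::::::::::::
::::::::::::::::::::::::::::::::::::::::::::::::::::::::::::
::::::::::::::::::::::::::::::::::::::::::::::::::::::::::::
::::::::::::::::::::::::::::::::::::::::::::::::::::::::::::
::::::::::::::::::::::::::::::::::::::::::::::::::::::::::::
::::::::::::::::::::::::::::::::::::::::::::::::::::::::::::
::::::::::::::::::::::::::::::::::::::::::::::::::::::::::::
::::::::::::::::::::::::::::::::::::::::::::::::::::::::::::
::::::::::::::::::::::::::::::::::::::::::::::::::::::::::::
::::::::::::::::::::::::::::::::::::::::::::::::::::::::::::
::::::::::::::::::::::::::::::::::::::::::::::::::::::::::::
::::::::::::::::::::::::::::::::::::::::::::::::::::::::::::
:::::::::::::::::::::::::::::::::::::-------::::::::::::
[... 341 characters left out ...]
:::::::::::::::::::::::::--==
::::::::---::---::::::::::::::::::::::::::::::::::::::::--==
::::::::::::-+*+-::::--:::::::::::::::::::::::::::::::::--==
:::::::::::-+**+-:::-=+=::::::::---::--:::::::::::::::::--==
::::::::::::=+=-::::=**+-:::::::-++=-=+=-:::::::::::::::--==
:::::::::::::--::::-+**+-:::::::-+*+=+**=:::::::::::::::--==
::::::::::::::::::-=*#*=:::::::::=**+==+=:::::::::::::::--==
::::::::::::::::::-+#*+-:::::::::-+**-:--:::::::::::::::-===
:::::::::::::::::-=*#*=:::::::::::=**=::::::::::::::::::--==
:::::::::::::::::-=**+-:::::::::::-+*+-:::::::::::::::::-===
::::::::::::::::::-=+=-::::::::::::-==-:::::::::::::::::--==
:::::::::::::::::::---::::::::::::::---::::::::::::::::--===
```

The hand hides the hub, but the lower dial shows: pointer tip at (38,22), just to the right of the right long mark at (34,25). The first stroke gave about 0.5 rad, leaving the pointer near −0.4. A second stroke of 11 mm should do it.

Call:
move_arm --moves '[{"gripper": 0, "x": -2.5, "y": 4, "z": 0, "roll": 0}, {"gripper": 0, "x": -2.94, "y": 4, "z": 0, "roll": 0}, {"gripper": 0, "x": 0, "y": 3.2, "z": 2, "roll": 0}, {"gripper": 0, "x": 0, "y": 0, "z": 4.5, "roll": 0}, {"gripper": 0, "x": 0, "y": 0, "z": 0, "roll": 0}]'

```text
time_s: 22.48
eef_pos: [0.5492, 0.407, 0.2964]
eef_rot: [-0.002, 0.654, 0.756, -0.004]
wrist_force: [-0.3, -0.9, -0.8]
opening: -0.001
```

```bash
python3 - <<'E'
from h import *
a=np.radians(98.5)
togo(.548+.0055*np.cos(a),.405+.0055*np.sin(a),.287,98.5)
E
```

```text
now [0.5492 0.407  0.2964] ang 98.3 q [ 0.46  0.52  1.39 -0.    1.24 -1.25] F [-0.3 -0.9 -0.8] open -0.0008396318749319396 t 22.475
shift cm [ 0.37 -0.14  0.94] roll -0.2
```

Call:
move_arm --moves '[{"gripper": 0, "x": 0.35, "y": -0.1, "z": 0, "roll": 0}, {"gripper": 0, "x": 0, "y": 0, "z": 0.4, "roll": 0}, {"gripper": 0, "x": 0, "y": 0, "z": 0.2, "roll": 0}, {"gripper": 0, "x": 0, "y": 0, "z": 0, "roll": 0}]'

```text
time_s: 22.98
eef_pos: [0.5477, 0.4124, 0.2958]
eef_rot: [0.0, 0.653, 0.757, 0.0]
wrist_force: [0.3, 0.1, 0.2]
opening: 0.001
```

Call:
move_arm --moves '[{"gripper": 0, "x": -0.1, "y": 0, "z": 0.4, "roll": 0}, {"gripper": 0, "x": 0, "y": 0, "z": 0.3, "roll": 0}, {"gripper": 0, "x": 0, "y": 0, "z": 0.15, "roll": 0}, {"gripper": 0, "x": 0, "y": 0, "z": 0, "roll": 0}]'

```text
time_s: 23.48
eef_pos: [0.5481, 0.4112, 0.2873]
eef_rot: [0.0, 0.653, 0.757, 0.0]
wrist_force: [-2.0, -1.2, 5.8]
opening: 0.001
```

Call:
move_arm --moves '[{"gripper": 0, "x": -0.28, "y": 0, "z": 0.03, "roll": 0}, {"gripper": 0, "x": -0.28, "y": 0, "z": 0, "roll": 0}, {"gripper": 0, "x": -0.28, "y": 0, "z": 0, "roll": 0}, {"gripper": 0, "x": -0.28, "y": 0, "z": 0, "roll": 0}, {"gripper": 0, "x": 0, "y": 0, "z": 0, "roll": 0}]'

```text
time_s: 24.1
eef_pos: [0.5497, 0.4003, 0.2873]
eef_rot: [-0.0, 0.653, 0.757, 0.001]
wrist_force: [-2.4, 0.6, 6.1]
opening: 0.0
```

Call:
move_arm --moves '[{"gripper": 0, "x": 0, "y": 0, "z": -2, "roll": 0}, {"gripper": 0, "x": 0, "y": 0, "z": -5, "roll": 0}, {"gripper": 100, "x": 0, "y": -4, "z": -1, "roll": 0}, {"gripper": 100, "x": 0, "y": -3, "z": 0, "roll": 0}, {"gripper": 100, "x": 0, "y": 0, "z": 0, "roll": 0}]'

```text
time_s: 24.72
eef_pos: [0.4788, 0.39, 0.3677]
eef_rot: [0.0, 0.653, 0.758, 0.0]
wrist_force: [0.1, -0.1, 0.0]
opening: 0.64
```

Call:
move_arm --moves '[{"gripper": 100, "x": 0, "y": 0, "z": 0, "roll": 0}, {"gripper": 100, "x": 0, "y": 0, "z": 0, "roll": 0}, {"gripper": 100, "x": 0, "y": 0, "z": 0, "roll": 0}]'

```text
time_s: 25.1
eef_pos: [0.481, 0.3898, 0.3661]
eef_rot: [-0.0, 0.654, 0.757, -0.0]
wrist_force: [0.4, 0.5, -0.5]
opening: 1.004
```

```bash
python3 look.py w10.png
```

```text
now [0.481  0.3898 0.3661] ang 98.38 q [ 0.49  0.31  1.53 -0.    1.3  -1.23] F [ 0.4  0.5 -0.5] open 1.0038593725149694 t 25.1
shift cm [0.53 6.85 6.61] roll -0.12
pointer [(np.float64(-0.05), 197), (np.float64(-0.1), 194), (np.float64(0.0), 174), (np.float64(-0.15), 172), (np.float64(0.05), 144)] median 79.0
@@@@@@@@@@@@@@@@@@@@@@@@@@@@@@@@@@@@@@@@@@@@@@@@@@@@@@@@@@@@
@@@@@@@@@@@@@@@@@@@@@@@@@@@@@@@@@@@@@@@@@@@@@@@@@@@@@@@@@@@@
@@@@@@@@@@@@@@@@@@@@@@@@@@@@@@@@@@@@@@@@@@@@@@@@@@@@@@@@@@@@
@@@@@@@@@@@@@@@@@@@@@@@@@@@@@@@@@@@@@@@@@@@@@@@@@@@@@@@@@@@@
%%%%%%%%%%%%%%%%%%%%%%%%%%%%%%%%%%%%%%%%%%%%%%%%%%%%%@%%%%%%
************************************************************
+==========================================================+
+=-------------------------==+++=-------------------------=+
==-------:::::::::-::---:-=+#%%%*+------------------------==
==--=***=-:::::::::::::::-+#%@@@%#+-----------------=+**+-==
==-=*%%#=::::::::-:::::::=*%%@@%%%*--:--------------=#%%*===
==-=+**+--::::::::::::::-=*#######*--:----------:---=+**+===
==----=++=-:::::::::::::-=+*******+--::------------=++==-
[... 340 characters left out ...]
#=::--::::-+*+-:-=++=-::::--=
==-::::::---::-+**=-:::=+=-:-+##=:-==--::-+**+-:----::-::--=
==-:::::::::::-+*=-:::-+*+-:-+##=--+*+-::-=+*+-::::::::::--=
==--::::::::::-==-::::=**+-:-+##=--+#*=:::--==-::::::::::--=
==-::::::::::::-:::::-+**=::-+#*=--+**=-:::::::::::::::::--=
==-::::::::::::::::::=**+-::-+**=::=+*+-:::::::::::::::::--=
==-:::::::::::::::::-+**=::::=+=-::-+**=-::::::::::::::::--=
==-:::::::::::::::::-+*+-::::---::::=+*+-::::::::::::::::--=
==-:::::::::::::::::-++=::::::::::::-=++-:::::::::::::::::-=
==-:::::::::::::::::-==-:::::::::::::-=--:::::::::::::::::-=
==---------------------------------------------------------=
============================================================
```

The pointer stands straight down (column 30) midway between the long marks (columns 22 and 37). One last check before handing in.

```bash
python3 - <<'E'
from h import *
c=cam('wrist','w11.png');s=cam('side','s11.png')
k=cv2.resize(s['img'][100:260,150:290],(336,384),interpolation=cv2.INTER_CUBIC)
cv2.imwrite('pics/v11.png',np.hstack([c['img'][:,56:],k])[:,:,::-1])
E
```

```text
(no output)
```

View pics/v11.png

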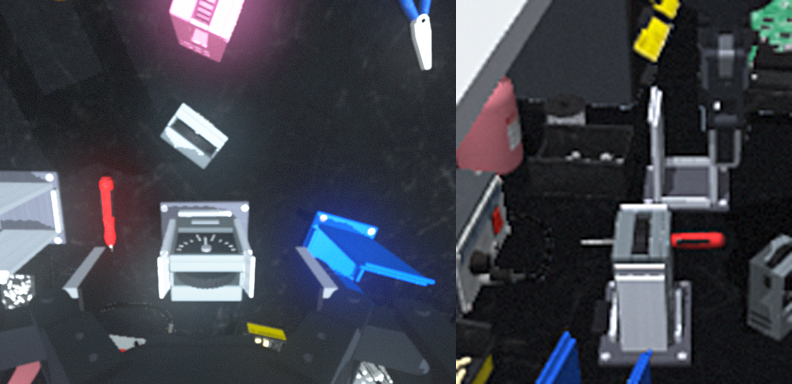

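The module is in the dock with its dial to the front at (207,240) and the pointer straight down. The screwdriver at (107,212) is undisturbed and the arm is clear.

```bash
python3 -c "
from bench import ctrl
print(ctrl.hand_in())"
```

```text
the job is handed in; nothing more can be done
None
```

The job is done and handed in at about 25 s of the 72 s allowed; handing in gave no verdict.

- **Moves:** I lifted the grey module from the carrier by its ends and stood it on the open bench. I re-gripped it front and back, lowered it into the dock until it touched the floor, and let go. Two light fingertip strokes, at readings up to about 7 N, then rolled the wheel from about −0.92 rad.
- **Final checks:** The pointer reads about −0.05 rad, midway between the two long marks, and the dial faces the dock's open front. The camera view after release put the module's top within 1–2 mm of its home position, and floor contact came at the expected height. The screwdriver and bin look undisturbed, and the arm is clear.
- **Problems:** The first move call was refused because its rows lacked some fields. Two views of the dial were blocked by the hand, one fully and one partly; I worked round both.

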